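Free a jammed bung from a solvent can and rack it

ROBOT

A 6-joint arm with a two-finger parallel gripper is mounted at the origin on the work surface. World frame = base frame: x ahead of the robot, y to its left, z up, the work surface at z = 0. Lengths are in m, angles in degrees, forces in N, time in s.
With the tool pointing down it reaches from about 0.3 to 0.75 m from the base axis. Payload 8.5 kg.
Tool frame: the origin (TCP) lies midway between the tips of the shut fingers; the grasp point (between the pads) lies 19 mm behind it; z points along the fingers, y is the direction in which the jaws open and shut (so a half turn about z gives the same grasp; the last joint's range is limited). The gripper opens to 85 mm and grips with 20 to 120 N. Pads are 22 mm wide; open, the fingers measure 114 mm over their backs; the gripper's body (76 mm by 85 mm) begins 54 mm behind the grasp point. The pads swing forward as they close: fully open they stand 13 mm farther back than shut.
Start: joints at [-88.138, 21.807, 74.336, -0, 83.858, -12.336], TCP at [0.135, -0.533, 0.231] pointing down, gripper open.
Joint ranges: [-178.18, 178.18], [-50.72, 133.34], [12.68, 142.11], [-81.47, 261.47], [9.98, 163.14], [-165.26, 165.26]. Speed limits (degrees/s): [136.94, 136.94, 180, 180, 180, 180].

INTERFACE

Orientations are given as a 3x3 rotation matrix whose columns are the frame's x, y, z axes.
In Python, from rig import env gives the robot as it stands.
- The arm moves only by the shell command python3 -m inch 'ROWS' [FORCE]. ROWS is text: rows parted by semicolons, each of 5 numbers parted by spaces: the finger opening in mm, from 0 to 85.4, then the shift along the tool's x, y, z in mm, then the turn about the tool's z in degrees. In form: jaw dx dy dz turn; .... A call has 1 to 10 rows; each row is the pose to reach, as a shift and turn from the pose commanded when the call began, along the tool's axes at that moment; what a row does not reach only later rows make up. A row lasts 1/8 s, in which the tool goes at most 62.5 mm and 10.7 degrees, less where a joint would pass 70% of its speed; a pose out of reach is approached as far as the arm can. A call with a gripper value outside its range is refused whole. The fingers move at their own pace and stop on an object; FORCE is the grip in N (left out, the last holds). Time passes only in rows, so rows that repeat a pose let the fingers close. It gives the time, the measured TCP pose, the force and the opening at its end, in the units of the state.
- env.observe(): the state, without advancing time (a new reading comes with each control period).
- env.get_image(name): name is "side" or "top"; returns a dict with "color" (480x640x3 uint8, blue, green, red), "range_z" (480x640 float32, m along the optical axis (not along the pixel's ray), 0 where there is no reading), "fov_y" (degrees; the focal length in pixels is half the picture's height over the tangent of half this angle, whatever the lens; pixels are square), "cx", "cy" (the principal point, pixels), "R" (3x3) and "t" (3): a world point X has camera coordinates R X + t. Camera axes: x right, y down, z forward; pixel columns grow to the right and rows downward; lengths in m; the calibration is good to about 2 mm. A picture is of the moment at which its call begins.
- env.close_job(): hands the job in, once; it reports no verdict.
The state is a dict: "time_s": time; "q": joint angles; "qvel": joint speeds; "joint_efforts": joint torques, N m; "position": TCP position; "tool_rot": TCP orientation; "ft_force": force on the tool from outside, world axes, zero at the start; "wrist_torque": the same for the moment, N m; "grip_width": finger opening in m.
Only numpy, scipy, OpenCV 4.12 (cv2) and the standard library are available. Lean on these libraries where they do the work, as an engineer would, in place of code of your own. Each camera call takes 0.05 s, during which the arm holds its last target.

TASK

The orange-headed bung is stuck in the white can, which is not clamped: twist the bung well to one side and back again, over and over, while gently pulling it up, until it comes free without the can being lifted out of its seat. Stand the bung upright near the middle of the blue mat and let go, then take it by the two ends of its bar and stand it upright in the middle of the green rack's bay, bar along the bay, and let go. Leave everything else on the bench where it is.

Things in the scene. Friction and masses are not known exactly. Their poses are not given: they have to be found in the camera images.
- bung_center (a point): The jammed bung, 81 mm tall, 0.2 kg; this point is on its axis half-way up, 40.5 mm above its flat foot, on which it stands by itself. z is its axis, up. The top 36 mm is its head; below is a round stem: 18 mm of tight black rubber 40 mm in diameter, then 27 mm of black plastic 36 mm in diameter. At the start it is fully home, the head's underside on the can's top.
- bung_head (a point): Centre of the bung's head, 22.5 mm above bung_center: an orange bar 66 mm long (along the bung's x), 30 mm thick (along its y), 36 mm high. At the start the bar points at the can's two ears within 4 degrees. When it stands on the mat or in the rack, its two ends can be gripped.
- bung_seal (a point): Middle of the bung's rubber, 9 mm below the head. No thread: it holds by friction alone, about 14 to 22 N against a straight pull, or 0.45 N m against a twist. While it is being twisted, a pull that is slow beside the rubber's sliding (say 3 mm per 45 degrees) needs only a few newtons. It is loose once it has risen 18 mm; the foot leaves the can at 45 mm.
- can_top (a point): Centre of the top of the white square can with a blue band (130 x 130 mm, 110 mm tall, its top 116 mm above the table), where the bung sits; axes as the can's. It stands in a dark tray, 150 x 150 mm, rim 20 mm high, which keeps it from turning or shifting.
- can_ears (a point): Between the can's two upright steel ears, 15 mm above its top: 30 mm high, 40 mm wide, 41 to 47 mm from the centre on the can's +x and -x sides, close to the ends of the bung's bar. So there only the bar's long flat sides can be gripped, with fingers opened to about 60 mm; bar and closed fingers turn freely between the ears.
- can (a joint): Height of the can above its seat in the tray, m; 0 when seated. The can is not clamped: an upward pull of more than about 9 N lifts it.
- mat: Blue square mat, 140 x 140 mm, 4 mm thick, fixed on the table; origin at the centre of its underside, z up.
- rack: Green fixed drying rack; origin at the centre of its underside, z up. Base plate 110 (x) x 90 (y) x 8 mm with two upright cheeks, 44 mm long along x, tops 80 mm above the table; the bay between them is 48 mm wide, open at both ends (+x, -x) and on top. The bung stands on the plate, bar along the bay, its ends 11 mm beyond the cheeks; no room for fingers beside the flats.
- paint_tin: Bystander: yellow-labelled round paint tin, 84 mm diameter, 110 mm tall; to be left alone. Origin at the centre of its underside.
- spray_can: Bystander: spray can, silver with red top, 62 mm diameter, 170 mm tall; to be left alone. Origin at the centre of its underside.
- tape_roll: Bystander: yellow ring of tape lying flat, 96 mm outside, 25 mm high; to be left alone. Origin at the centre of its underside.
- sanding_block: Bystander: brown sanding block 65 x 110 x 35 mm; to be left alone. Origin at the centre of its underside.
- wrench: Bystander: steel wrench lying flat; to be left alone. Origin at the centre of its underside.
- filler_jar: Bystander: red-labelled jar, 72 mm diameter, 80 mm tall; to be left alone. Origin at the centre of its underside.
- paint_brush: Bystander: paint brush lying flat; to be left alone. Origin at the centre of its underside.

How it is judged:
By the outcome, as a careful person would: the job done as asked, in the order asked, and still so for the second after the job is handed in, with the robot touching nothing.
It also fails if it takes over 72 s, if anything falls off the work surface, if the arm or the gripper's body presses on something with over 40 N, if the wrist force passes 120 N, or if a joint passes its speed limit or range.

## Working session

There is one attempt and no reset: what is moved stays moved. The work goes in short steps, Python scripts to look and compute and a shell command to move; the robot and the scene stay as the last step left them, time stands still between calls to the robot, and variables do not carry over. Pictures are saved under pics/ and viewed, and the job is handed in when it is done.

```bash
mkdir -p pics; ls; python3 - <<'E'
from rig import env
import cv2
s=env.observe(); print({k:s[k] for k in ('time_s','position','tool_rot','ft_force','grip_width')})
for n in('top','side'):
    i=env.get_image(n); cv2.imwrite(f'pics/{n}0.png',i['color']); print(n,i['fov_y'],i['cx'],i['cy'],i['R'],i['t'])
E
```

```text
pics
{'time_s': 0.0, 'position': array([ 0.13488198, -0.53289593,  0.23070435]), 'tool_rot': array([[ 9.69453065e-01,  2.45276892e-01, -2.35814133e-05],
       [ 2.45276658e-01, -9.69452002e-01,  1.47533890e-03],
       [ 3.39005491e-04, -1.43605579e-03, -9.99998911e-01]]), 'ft_force': array([ 0.47394463,  0.50032936, -0.0756472 ]), 'grip_width': 0.085477605609504}
top 53.58524683618291 329.0251267377886 238.13104097631862 [[-0.02081558 -0.99972376 -0.01091427]
 [-0.98783322  0.02224836 -0.15391732]
 [ 0.15411762  0.0075776  -0.98802345]] [0.0122936  0.55282779 1.19990302]
side 42.92549887705295 320.52589940974195 247.16786504410493 [[ 0.99749129 -0.06845044 -0.01804605]
 [-0.05458491 -0.58142476 -0.81176705]
 [ 0.04507339  0.8107156  -0.58370249]] [-0.5454233   0.12058653  1.87010412]
```

View pics/top0.png

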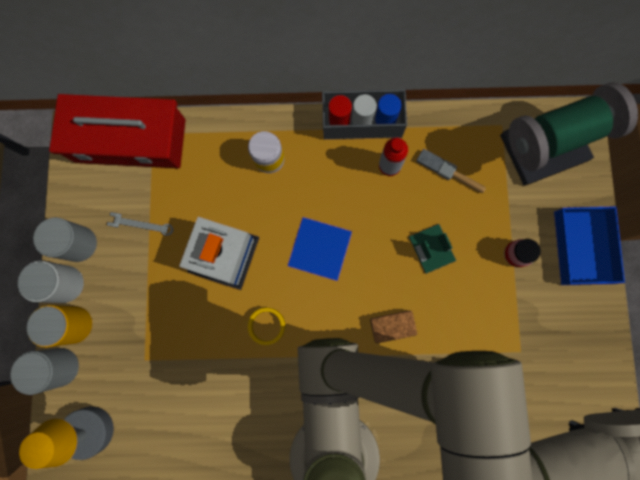

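View pics/side0.png

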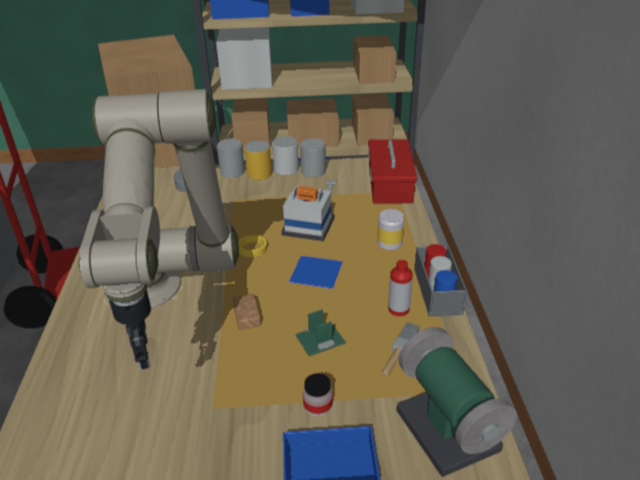

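The top view shows the can at about (218,252) with the orange bar at (210,248), the mat at (320,248) and the rack at (432,249). Next I measure their poses.

```bash
cat > h.py <<'E'
from rig import env
import numpy as np, cv2
def K(i):
    f=240/np.tan(np.radians(i['fov_y']/2)); return f
def cast(i,uv,z):
    uv=np.atleast_2d(np.asarray(uv,float)); f=K(i)
    d=np.c_[(uv[:,0]-i['cx'])/f,(uv[:,1]-i['cy'])/f,np.ones(len(uv))]
    R=np.array(i['R']);c=-R.T@np.array(i['t']); D=d@R
    return c+D*((z-c[2])/D[:,2])[:,None]
def cloud(i):
    f=K(i);v,u=np.mgrid[:480,:640];Z=i['range_z'].astype(float)
    p=np.stack([(u-i['cx'])/f*Z,(v-i['cy'])/f*Z,Z],-1)-np.array(i['t'])
    P=p@np.array(i['R']);P[Z==0]=np.nan;return P
def mask(i,lo,hi,box=None):
    h=cv2.cvtColor(i['color'],cv2.COLOR_BGR2HSV);m=cv2.inRange(h,lo,hi)
    if box:
        k=np.zeros_like(m);x0,y0,x1,y1=box;k[y0:y1,x0:x1]=1;m=m*k
    return m
def rect(P):
    return cv2.minAreaRect((P[:,:2]*1000).astype(np.float32))
def big(m):
    c=max(cv2.findContours(m,cv2.RETR_EXTERNAL,cv2.CHAIN_APPROX_NONE)[0],key=cv2.contourArea);return c[:,0,:]
E
python3 - <<'E'
from h import *
for n,bo,bm,bw,br in(('top',(185,220,235,275),(280,210,360,285),(170,210,260,295),(400,215,465,280)),('side',(290,180,325,205),(285,250,345,290),(275,180,340,240),(290,305,350,360))):
    i=env.get_image(n);C=cloud(i)
    m=mask(i,(3,150,120),(16,255,255),bo);print(n,'orange px',(m>0).sum())
    c=big(m);print(' cast .152',rect(cast(i,c,.152)))
    k=np.zeros_like(m);cv2.drawContours(k,[c.reshape(-1,1,2)],-1,1,-1);P=C[k>0];P=P[~np.isnan(P[:,0])];print(' depth z pct',np.percentile(P[:,2],[5,50,95]));
    Q=P[P[:,2]>.147];print(' top med',rect(Q),Q.mean(0))
    c=big(mask(i,(105,150,80),(128,255,255),bm));print(' mat',rect(cast(i,c,.004)),cast(i,c.mean(0),.004))
    x0,y0,x1,y1=bw;P=C[y0:y1,x0:x1].reshape(-1,3);Q=P[(abs(P[:,2]-.116)<.006)];print(' can top',len(Q),np.median(Q[:,2]),rect(Q))
    x0,y0,x1,y1=br;P=C[y0:y1,x0:x1].reshape(-1,3);Q=P[(abs(P[:,2]-.08)<.005)];print(' cheeks',len(Q),rect(Q) if len(Q) else '')
    c=big(mask(i,(60,80,20),(95,255,255),br));print(' rack green',len(c),cv2.boundingRect(c.reshape(-1,1,2)))
    I=i['color']
    for nm,b in(('can',bw),('rack',br)):
        x0,y0,x1,y1=b;cv2.imwrite(f'pics/{n}_{nm}.png',cv2.resize(I[y0:y1,x0:x1],None,fx=6,fy=6,interpolation=cv2.INTER_CUBIC))
E
```

```text
top orange px 400
 cast .152 ((518.849365234375, 281.857666015625), (36.95085144042969, 65.0086441040039), 68.90946960449219)
 depth z pct [0.13327292 0.15278263 0.15659326]
 top med ((519.539794921875, 283.3968505859375), (30.816884994506836, 64.8514175415039), 69.84603881835938) [0.51923359 0.28273719 0.15314677]
 mat ((532.4696044921875, 27.173126220703125), (135.24020385742188, 134.8959197998047), 72.15400695800781) [[0.53159909 0.02699448 0.004     ]]
 can top 2218 0.11715126319364973 ((519.8582763671875, 283.309814453125), (131.4148712158203, 129.85984802246094), 70.61529541015625)
 cheeks 93 ((524.51806640625, -275.77471923828125), (42.65617752075195, 60.9249267578125), 21.62770652770996)
 rack green 135 (410, 225, 45, 47)
side orange px 231
 cast .152 ((519.959716796875, 257.0986328125), (83.88297271728516, 63.77981948852539), 84.36803436279297)
 depth z pct [0.12220647 0.14358264 0.15311899]
 top med ((522.958984375, 278.24725341796875), (39.408599853515625, 65.60603332519531), 70.83656311035156) [0.52352173 0.27941567 0.15073509]
 mat ((533.9487915039062, 22.629379272460938), (131.4268798828125, 133.4578857421875), 71.99488067626953) [[0.53368847 0.01987624 0.004     ]]
 can top 514 0.11498178570637677 ((522.570068359375, 278.66729736328125), (141.31883239746094, 134.703369140625), 71.13912963867188)
 cheeks 80 ((525.9764404296875, -278.5801086425781), (44.69001388549805, 66.65848541259766), 21.59422492980957)
 rack green 148 (297, 311, 47, 44)
```

```bash
python3 - <<'E'
import cv2,numpy as np
a=[cv2.resize(cv2.imread(f'pics/{n}.png'),(400,300)) for n in('top_can','side_can','top_rack','side_rack')]
cv2.imwrite('pics/m1.png',np.vstack([np.hstack(a[:2]),np.hstack(a[2:])]))
E
```

```text
(no output)
```

View pics/m1.png

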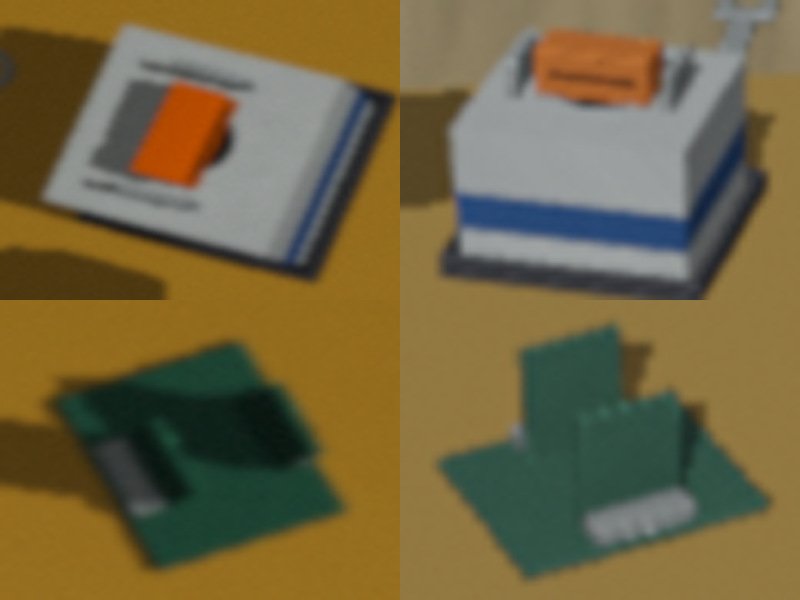

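```bash
cat >> h.py <<'E'
def yaw(R): return np.degrees(np.arctan2(R[1,1],R[0,1]))
def go(x,y,z,yw):
    "shift in tool axes (mm), turn (deg) to reach TCP x,y,z (mm) and tool-y yaw yw"
    s=env.observe();R=s['tool_rot'];d=np.array([x,y,z])/1-s['position']*1000
    t=-((yw-yaw(R)+180)%360-180);print('t',round(s['time_s'],2),'pos',(s['position']*1000).round(1),'yaw',yaw(R).round(2),'q',np.round(s['q'],0),'F',s['ft_force'].round(1),'w',round(s['grip_width']*1000,1))
    print('  dxyz',(R.T@d).round(1),'turn',round(t,2),'| total for yaw+:',round(t,1))
E
python3 - <<'E'
from h import *
go(450,-150,290,20)
go(521,281,270,70.2)
E
```

```text
t 0.2 pos [ 134.9 -533.   231. ] yaw -75.8 q [-88.  22.  74.   0.  84. -12.] F [ 0.2 -0.4  0.5] w 85.2
  dxyz [ 399.5 -294.1  -58.7] turn -95.8 | total for yaw+: -95.8
t 0.2 pos [ 134.9 -533.   231. ] yaw -75.8 q [-88.  22.  74.   0.  84. -12.] F [ 0.2 -0.4  0.5] w 85.2
  dxyz [ 574.  -694.5  -38.3] turn -146.0 | total for yaw+: -146.0
```

```bash
python3 -m inch '60 40 -29 -20 -9; 60 80 -59 -40 -19; 60 120 -88 -58 -29; 60 160 -118 -58 -38; 60 200 -147 -58 -48; 60 240 -176 -58 -58; 60 280 -206 -58 -67; 60 320 -235 -58 -77; 60 360 -265 -58 -86; 60 400 -294 -58 -96' 70; python3 - <<'E'
from h import *
go(521,281,230,70.2)
E
```

```text
time_s: 1.45
position: [0.4514, -0.1486, 0.2893]
tool_rot: [[-0.351, 0.937, -0.0], [0.937, 0.351, -0.0], [-0.0, -0.0, -1.0]]
ft_force: [0.3, -1.4, -0.1]
grip_width: 0.0601
t 1.45 pos [ 451.4 -148.6  289.3] yaw 20.52 q [-33.  12.  79.  -0.  89. -53.] F [ 0.3 -1.4 -0.1] w 60.1
  dxyz [377.9 215.8  59.3] turn -49.68 | total for yaw+: -49.7
```

```bash
python3 -m inch '60 42 24 6 -6; 60 84 48 12 -11; 60 126 72 18 -17; 60 168 96 24 -22; 60 210 120 30 -28; 60 252 144 36 -33; 60 294 168 42 -39; 60 336 192 50 -44; 60 378 216 59 -49.7; 60 378 216 59 -49.7'; python3 - <<'E'
from h import *
go(521,281,121,70.2)
for n in('top','side'):
    i=env.get_image(n); cv2.imwrite(f'pics/{n}1.png',i['color'])
E
```

```text
time_s: 2.7
position: [0.5222, 0.2817, 0.2288]
tool_rot: [[-0.941, 0.34, -0.002], [0.34, 0.941, -0.0], [0.002, -0.001, -1.0]]
ft_force: [0.4, -0.2, -0.1]
grip_width: 0.0598
t 2.7 pos [522.2 281.7 228.8] yaw 70.14 q [ 17.  26.  67.   0.  86. -53.] F [ 0.4 -0.2 -0.1] w 59.8
  dxyz [  0.7  -1.  107.8] turn -0.06 | total for yaw+: -0.1
```

View pics/side1.png

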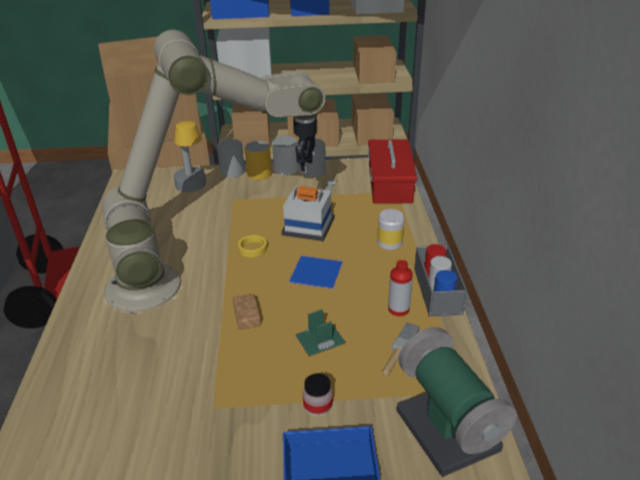

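View pics/top1.png

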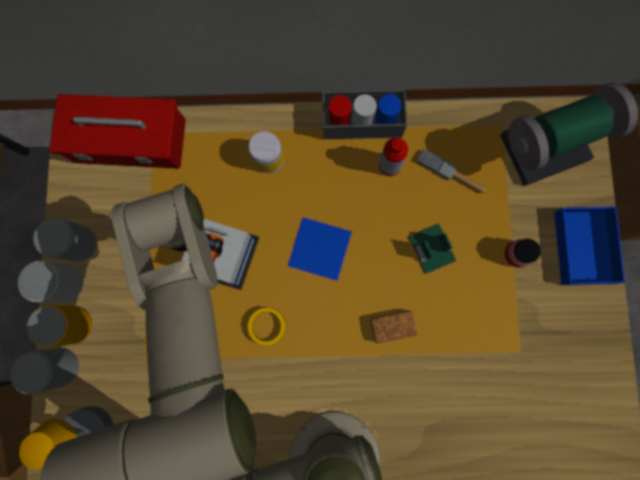

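Gripper is above the can (side view, fingers at (305,160), bar at (307,193)). Descending over the flats.

```bash
python3 -m inch '60 0 -1 30 0; 60 0 -1 55 0; 60 0 -1 75 0; 60 0 -1 90 0; 60 0 -1 100 0; 60 0 -1 107 0; 60 0 -1 107 0'; python3 -m inch '45 0 0 0 0; 45 0 0 0 0; 36 0 0 0 0; 36 0 0 0 0;36 0 0 0 0';  python3 - <<'E'
from h import *
go(521,281,121,70.2)
i=env.get_image('side'); cv2.imwrite(f'pics/s2.png',cv2.resize(i['color'][100:250,240:390],(600,600),interpolation=cv2.INTER_CUBIC))
E
```

```text
time_s: 3.68
position: [0.5224, 0.2782, 0.1232]
tool_rot: [[-0.939, 0.344, -0.0], [0.344, 0.939, -0.0], [0.0, -0.0, -1.0]]
ft_force: [0.2, -0.3, 0.1]
grip_width: 0.0599
time_s: 4.3
position: [0.5233, 0.2801, 0.1244]
tool_rot: [[-0.939, 0.343, 0.004], [0.343, 0.939, 0.004], [-0.002, 0.005, -1.0]]
ft_force: [2.3, 8.2, 1.5]
grip_width: 0.0359
t 4.3 pos [523.3 280.1 124.4] yaw 69.91 q [ 17.  31.  77.   0.  72. -53.] F [2.3 8.2 1.5] w 35.9
  dxyz [2.5 0.  3.4] turn -0.29 | total for yaw+: -0.3
```

View pics/s2.png

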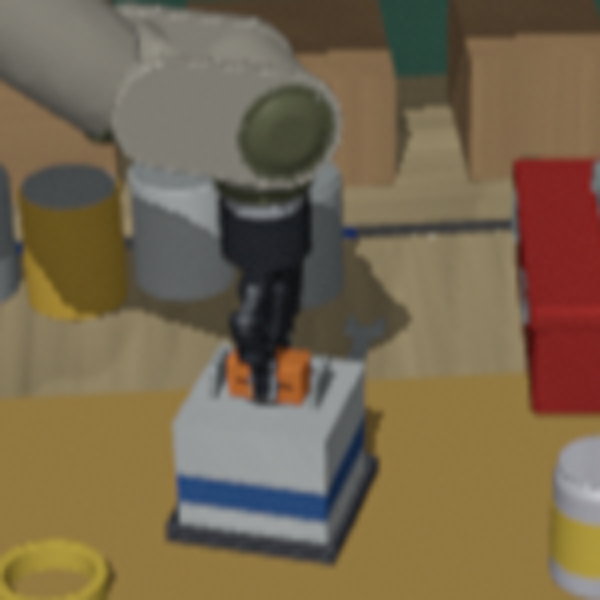

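The fingers straddle the bar (crop around (270,375)). The +8 N in y says the bar lies 2–3 mm further along +tool y, so I shift and then close.

```bash
python3 -m inch '40 0 1.5 0 0; 40 0 3 0 0; 36 0 3 0 0; 34 0 3 0 0; 34 0 3 0 0';python3 - <<'E'
from h import *
go(521,281,121,70.2);print(env.observe()['wrist_torque'])
E
```

```text
time_s: 4.97
position: [0.5235, 0.2813, 0.1233]
tool_rot: [[-0.939, 0.344, 0.0], [0.344, 0.939, 0.0], [-0.0, 0.0, -1.0]]
ft_force: [0.0, 1.5, -0.9]
grip_width: 0.0341
t 4.97 pos [523.5 281.3 123.3] yaw 69.9 q [ 17.  32.  77.   0.  72. -53.] F [ 0.   1.5 -0.9] w 34.1
  dxyz [ 2.3 -1.2  2.3] turn -0.3 | total for yaw+: -0.3
[ 0.37992479 -0.1003576   0.00054531]
```

```bash
python3 -m inch '28 0 0 0 0; 28 0 0 0 0; 28 0 0 0 0; 28 0 0 0 0' 60;python3 - <<'E'
from h import *
go(521,281,121,70.2);print(env.observe()['wrist_torque'])
i=env.get_image('side'); cv2.imwrite(f'pics/s3.png',cv2.resize(i['color'][170:220,285:335],(800,600)[::-1] and (600,600),interpolation=cv2.INTER_CUBIC))
E
```

```text
time_s: 5.48
position: [0.5241, 0.2823, 0.124]
tool_rot: [[-0.939, 0.344, 0.002], [0.344, 0.939, 0.003], [-0.001, 0.004, -1.0]]
ft_force: [2.0, 7.4, 0.8]
grip_width: 0.0293
t 5.47 pos [524.1 282.3 124. ] yaw 69.89 q [ 17.  32.  76.   0.  72. -53.] F [2.  7.4 0.8] w 29.3
  dxyz [ 2.4 -2.3  3. ] turn -0.31 | total for yaw+: -0.3
[ 1.31375024 -0.28945339 -0.12751555]
```

View pics/s3.png

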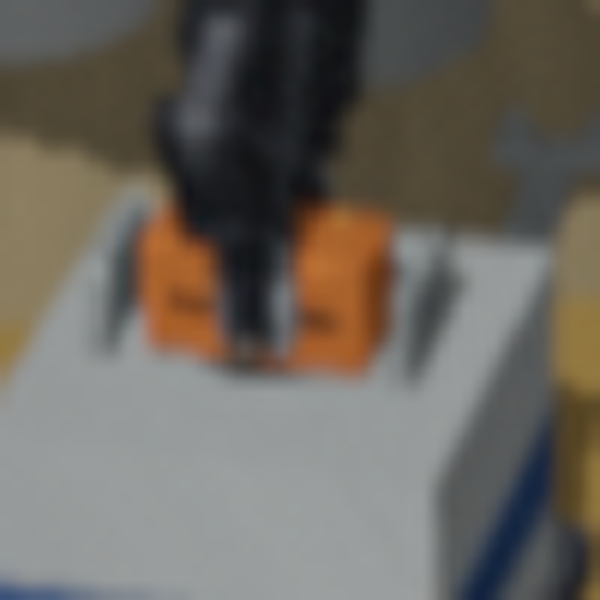

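Finger spans 217–297 of the bar face 145–370 in this crop, so it's centred. I'll relieve the side load, then start twisting.

```bash
python3 -m inch '28 0 1 0 0; 28 0 1 0 0' 70; python3 -m inch '28 0 0 0 8; 28 0 0 0 18; 28 0 0 -0.3 28; 28 0 0 -0.8 38; 28 0 0 -0.8 38';python3 - <<'E'
from h import *
go(521,281,121,70.2);print(env.observe()['wrist_torque'])
E
```

```text
time_s: 5.78
position: [0.5241, 0.2824, 0.124]
tool_rot: [[-0.939, 0.344, 0.001], [0.344, 0.939, 0.001], [-0.001, 0.001, -1.0]]
ft_force: [1.2, 3.7, 5.0]
grip_width: 0.0291
time_s: 6.4
position: [0.5234, 0.2819, 0.1239]
tool_rot: [[-0.529, 0.848, -0.001], [0.848, 0.529, -0.001], [0.0, -0.001, -1.0]]
ft_force: [-2.8, 2.2, 2.3]
grip_width: 0.0291
t 6.4 pos [523.4 281.9 123.9] yaw 31.95 q [ 17.  32.  76.  -0.  72. -15.] F [-2.8  2.2  2.3] w 29.1
  dxyz [ 0.5 -2.5  2.9] turn -38.25 | total for yaw+: -38.2
[ 0.14457747  0.3493926  -0.38737386]
```

```bash
python3 -m inch '28 0 0 0 -9.5; 28 0 0 -0.4 -19; 28 0 0 -0.8 -28.5; 28 0 0 -1.2 -38; 28 0 0 -1.6 -47.5; 28 0 0 -2.1 -57'; python3 - <<'E'
from h import *
go(521,281,121,70.2);print(env.observe()['wrist_torque'])
E
python3 -m inch '28 0 0 -0.5 -9.5; 28 0 0 -1 -19'; python3 - <<'E'
from h import *
go(521,281,121,70.2);print(env.observe()['wrist_torque'])
E
```

```text
time_s: 7.15
position: [0.5235, 0.2827, 0.1253]
tool_rot: [[-1.0, 0.01, -0.001], [0.01, 1.0, 0.001], [0.001, 0.001, -1.0]]
ft_force: [1.6, 7.0, -4.5]
grip_width: 0.0291
t 7.15 pos [523.5 282.7 125.3] yaw 89.42 q [ 17.  32.  76.   0.  72. -73.] F [ 1.6  7.  -4.5] w 29.1
  dxyz [ 2.5 -1.7  4.3] turn 19.22 | total for yaw+: 19.2
[ 1.21978201 -0.25634206 -0.37431925]
time_s: 7.4
position: [0.5236, 0.2831, 0.1264]
tool_rot: [[-0.949, -0.316, -0.001], [-0.316, 0.949, 0.002], [0.0, 0.002, -1.0]]
ft_force: [1.2, 7.8, -5.3]
grip_width: 0.0291
t 7.4 pos [523.6 283.1 126.4] yaw 108.42 q [ 17.  31.  76.   0.  72. -92.] F [ 1.2  7.8 -5.3] w 29.1
  dxyz [ 3.1 -1.2  5.4] turn 38.22 | total for yaw+: 38.2
[ 1.59881677 -0.24201301 -0.3293722 ]
```

```bash
python3 -m inch '28 0 0.3 0 9.5; 28 0 0.6 -0.3 19; 28 0 1 -0.7 28.5; 28 0 1 -1.1 38; 28 0 1 -1.5 47.5; 28 0 1 -1.9 57; 28 0 1 -2.3 66.5; 28 0 1 -2.7 76'; python3 - <<'E'
from h import *
go(521,281,121,70.2);print(env.observe()['wrist_torque'])
E
python3 -m inch '28 0 0 0 -9.5; 28 0 0 -0.4 -19; 28 0 0 -0.8 -28.5; 28 0 0 -1.2 -38; 28 0 0 -1.6 -47.5; 28 0 0 -2 -57;28 0 0 -2.4 -66.5; 28 0 0 -2.8 -76'; python3 - <<'E'
from h import *
go(521,281,121,70.2);print(env.observe()['wrist_torque'])
for n in('side','top'):
    i=env.get_image(n)
    cv2.imwrite(f'pics/{n}4.png',i['color'])
    if n=='side':print(cv2.imwrite(f'pics/s4.png',cv2.resize(i['color'][170:250,270:350],(600,600),interpolation=cv2.INTER_CUBIC)))
E
```

```text
time_s: 8.4
position: [0.523, 0.2824, 0.1288]
tool_rot: [[-0.528, 0.849, -0.002], [0.849, 0.528, -0.002], [-0.0, -0.003, -1.0]]
ft_force: [0.1, -0.2, -4.5]
grip_width: 0.0292
t 8.4 pos [523.  282.4 128.8] yaw 31.86 q [ 17.  31.  76.  -0.  73. -15.] F [ 0.1 -0.2 -4.5] w 29.2
  dxyz [-0.1 -2.4  7.8] turn -38.34 | total for yaw+: -38.3
[-0.00959355 -0.00511598  0.38368787]
time_s: 9.4
position: [0.5234, 0.2835, 0.1319]
tool_rot: [[-0.949, -0.316, -0.001], [-0.316, 0.949, 0.001], [0.0, 0.001, -1.0]]
ft_force: [1.9, 6.6, -3.8]
grip_width: 0.0293
t 9.4 pos [523.4 283.5 131.9] yaw 108.41 q [ 17.  31.  76.   0.  73. -91.] F [ 1.9  6.6 -3.8] w 29.3
  dxyz [ 3.1 -1.6 10.9] turn 38.21 | total for yaw+: 38.2
[ 1.10269432 -0.29648348 -0.36903461]
True
```

View pics/s4.png

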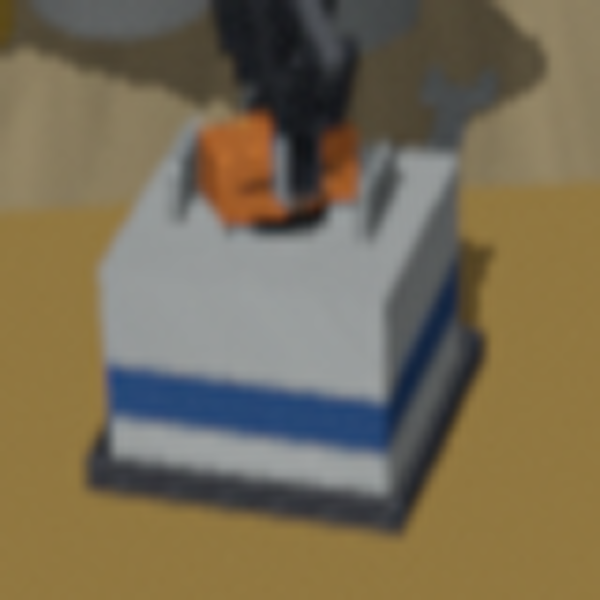

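The crop shows the can still seated in the tray, with a black gap under the bar at about (290,215): it has risen ~8 mm. Continuing.

```bash
python3 -m inch '28 0 0 0 9.5; 28 0 0 -0.4 19; 28 0 0 -0.8 28.5; 28 0 0 -1.2 38; 28 0 0 -1.6 47.5; 28 0 0 -2 57; 28 0 0 -2.4 66.5; 28 0 0 -2.8 76';
python3 -m inch '28 0 0 0 -9.5; 28 0 0 -0.4 -19; 28 0 0 -0.8 -28.5; 28 0 0 -1.2 -38; 28 0 0 -1.6 -47.5; 28 0 0 -2 -57;28 0 0 -2.4 -66.5; 28 0 0 -2.8 -76'
python3 -m inch '28 0 0 0 9.5; 28 0 0 -0.4 19; 28 0 0 -0.8 28.5; 28 0 0 -1.2 38; 28 0 0 -1.6 47.5; 28 0 0 -2 57; 28 0 0 -2.4 66.5; 28 0 0 -2.8 76'
```

```text
time_s: 10.5
position: [0.523, 0.2824, 0.1344]
tool_rot: [[-0.528, 0.849, -0.002], [0.849, 0.528, -0.002], [-0.0, -0.003, -1.0]]
ft_force: [0.3, 0.2, -3.7]
grip_width: 0.0289
time_s: 11.5
position: [0.5235, 0.2834, 0.1375]
tool_rot: [[-0.949, -0.316, -0.001], [-0.316, 0.949, 0.001], [0.0, 0.001, -1.0]]
ft_force: [1.5, 6.4, -4.3]
grip_width: 0.0286
time_s: 12.5
position: [0.523, 0.2824, 0.1401]
tool_rot: [[-0.528, 0.849, -0.002], [0.849, 0.528, -0.002], [-0.0, -0.003, -1.0]]
ft_force: [-1.0, 0.2, -3.0]
grip_width: 0.0293
```

```bash
python3 -m inch '28 0 0 0 -9.5; 28 0 0 -0.4 -19; 28 0 0 -0.8 -28.5; 28 0 0 -1.2 -38; 28 0 0 -1.6 -47.5; 28 0 0 -2 -57;28 0 0 -2.4 -66.5; 28 0 0 -2.8 -76'
python3 -m inch '28 0 0 0 9.5; 28 0 0 -0.4 19; 28 0 0 -0.8 28.5; 28 0 0 -1.2 38;28 0 0 -1.6 38;28 0 0 -1.6 38'
python3 - <<'E'
from h import *
print(env.observe()['wrist_torque']);go(521,281,121,70.2)
E
```

```text
time_s: 13.5
position: [0.5239, 0.2837, 0.1435]
tool_rot: [[-0.949, -0.316, 0.001], [-0.316, 0.949, 0.002], [-0.001, 0.001, -1.0]]
ft_force: [2.7, 5.6, -2.9]
grip_width: 0.029
time_s: 14.25
position: [0.5236, 0.2828, 0.1451]
tool_rot: [[-0.941, 0.339, -0.0], [0.339, 0.941, -0.0], [0.0, -0.001, -1.0]]
ft_force: [1.8, -0.0, -2.8]
grip_width: 0.0295
[ 0.13636354 -0.49126746 -0.01817264]
t 14.25 pos [523.6 282.8 145.1] yaw 70.16 q [ 17.  30.  75.  -0.  75. -53.] F [ 1.8 -0.  -2.8] w 29.5
  dxyz [ 1.8 -2.6 24.1] turn -0.04 | total for yaw+: -0.0
```

It has risen 21 mm, with the torque gone and only the weight left: it's free. Lifting straight up.

```bash
python3 -m inch '28 0 0 -2 0; 28 0 0 -5 0; 28 0 0 -9 0; 28 0 0 -13 0; 28 0 0 -18 0; 28 0 0 -24 0; 28 0 0 -32 0; 28 0 0 -42 0; 28 0 0 -57 0; 28 0 0 -75 0'
python3 - <<'E'
from h import *
go(532.5,25,220,70.2)
for n in('side','top'):
    i=env.get_image(n)
    cv2.imwrite(f'pics/{n}5.png',i['color'])
E
```

```text
time_s: 15.5
position: [0.5234, 0.283, 0.2217]
tool_rot: [[-0.939, 0.344, 0.0], [0.344, 0.939, 0.0], [-0.0, 0.0, -1.0]]
ft_force: [0.4, -0.4, -3.1]
grip_width: 0.0289
t 15.5 pos [523.4 283.  221.7] yaw 69.9 q [ 17.  27.  68.   0.  85. -53.] F [ 0.4 -0.4 -3.1] w 28.9
  dxyz [ -97.2 -239.2    1.7] turn -0.3 | total for yaw+: -0.3
```

View pics/side5.png

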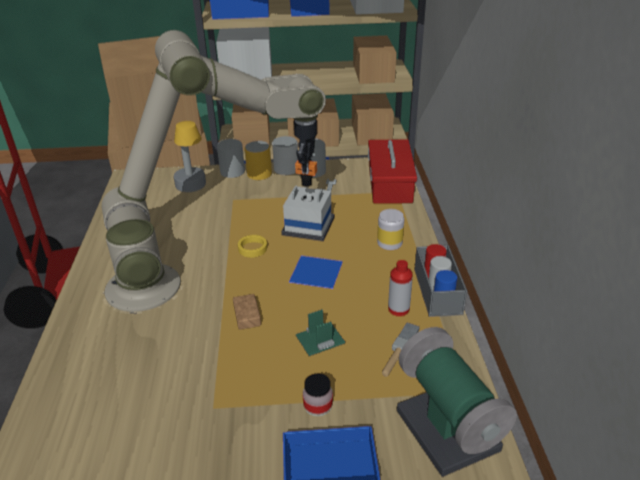

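The bung hangs clear at (306,172) and the can is seated. Next is the mat.

```bash
python3 -m inch '28 -6 -15 0 0; 28 -20 -48 0 0; 28 -36 -86 0 0; 28 -52 -124 0 0; 28 -68 -162 0 0; 28 -82 -196 20 0; 28 -92 -220 45 0; 28 -97 -232 75 0; 28 -99 -237 105 0; 28 -99 -237 130 0'
python3 - <<'E'
from h import *
go(535,26.5,57,69.9)
i=env.get_image('side')
cv2.imwrite(f'pics/s6.png',cv2.resize(i['color'][180:300,260:380],(600,600)))
E
```

```text
time_s: 16.85
position: [0.534, 0.0252, 0.0889]
tool_rot: [[-0.939, 0.345, -0.002], [0.345, 0.939, 0.0], [0.002, -0.001, -1.0]]
ft_force: [-0.1, 0.2, -2.3]
grip_width: 0.0293
t 16.85 pos [534.   25.2  88.9] yaw 69.82 q [-10.  29.  89.  -0.  62. -80.] F [-0.1  0.2 -2.3] w 29.3
  dxyz [-0.5  1.6 31.9] turn -0.08 | total for yaw+: -0.1
```

View pics/s6.png

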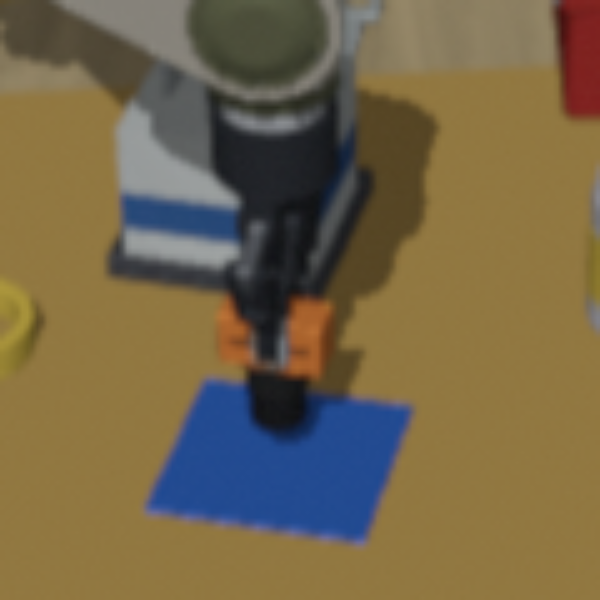

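```bash
python3 -m inch '28 0 1 10 0; 28 0 1.5 18 0; 28 0 1.5 24 0; 28 0 1.5 28 0; 28 0 1.5 29 0;28 0 1.5 30 0; 28 0 1.5 30 0'; python3 -m inch '28 0 0 0.7 0; 28 0 0 1.4 0;28 0 0 1.4 0'
```

```text
time_s: 17.77
position: [0.5356, 0.0279, 0.0606]
tool_rot: [[-0.939, 0.344, 0.0], [0.344, 0.939, -0.0], [-0.0, 0.0, -1.0]]
ft_force: [0.1, 0.3, -3.0]
grip_width: 0.0294
time_s: 18.15
position: [0.5355, 0.0279, 0.0591]
tool_rot: [[-0.939, 0.344, -0.0], [0.344, 0.939, 0.0], [0.0, -0.0, -1.0]]
ft_force: [0.2, 0.2, -2.4]
grip_width: 0.029
```

```bash
python3 -m inch '28 0 0 0.7 0; 28 0 0 1.4 0;28 0 0 1.4 0'; python3 -m inch '28 0 0 0.7 0; 28 0 0 1.2 0;28 0 0 1.2 0'
```

```text
time_s: 18.52
position: [0.5355, 0.0279, 0.0576]
tool_rot: [[-0.939, 0.344, -0.0], [0.344, 0.939, 0.0], [0.0, 0.0, -1.0]]
ft_force: [-0.7, 0.1, -2.7]
grip_width: 0.0288
time_s: 18.9
position: [0.5357, 0.0279, 0.0569]
tool_rot: [[-0.939, 0.344, 0.001], [0.344, 0.939, -0.0], [-0.001, 0.0, -1.0]]
ft_force: [-1.0, 1.4, 3.4]
grip_width: 0.0289
```

Touched down at z≈57 as predicted. Release and rise.

```bash
python3 -m inch '31 0 0 -0.5 0; 36 0 0 -0.5 0; 50 0 0 -0.5 0; 60 0 0 -0.5 0; 60 0 0 -0.5 0'; python3 -m inch '60 0 0 -15 0; 60 0 0 -40 0; 60 0 0 -80 0; 75 0 0 -110 -10; 80 0 0 -110 -20; 80 0 0 -110 -30'; python3 - <<'E'
from h import *
go(535.5,28,57,-20)
for n in('side','top'):
    i=env.get_image(n);C=cloud(i)
    cv2.imwrite(f'pics/{n}7.png',i['color'])
    m=mask(i,(3,150,120),(16,255,255),(285,215,345,290) if n=='side' else (290,215,350,280));print(n,(m>0).sum())
    c=big(m);k=np.zeros_like(m);cv2.drawContours(k,[c.reshape(-1,1,2)],-1,1,-1);P=C[k>0];P=P[~np.isnan(P[:,0])];print(np.percentile(P[:,2],[5,50,95]))
    Q=P[P[:,2]>.079];print(rect(Q),Q.mean(0))
E
```

```text
time_s: 19.52
position: [0.5355, 0.0278, 0.057]
tool_rot: [[-0.939, 0.344, 0.0], [0.344, 0.939, -0.0], [-0.0, -0.0, -1.0]]
ft_force: [-0.8, 0.3, 0.1]
grip_width: 0.0599
time_s: 20.27
position: [0.5356, 0.0279, 0.1685]
tool_rot: [[-0.984, -0.178, 0.002], [-0.178, 0.984, -0.0], [-0.002, -0.001, -1.0]]
ft_force: [-0.8, 0.2, 0.5]
grip_width: 0.0799
t 20.27 pos [535.6  27.9 168.5] yaw 100.23 q [ -10.   24.   83.    0.   74. -110.] F [-0.8  0.2  0.5] w 79.9
  dxyz [  0.3   0.2 111.5] turn 120.23 | total for yaw+: 120.2
side 311
[0.0502857  0.07674876 0.08601684]
((534.9560546875, 25.885112762451172), (43.08307647705078, 65.15692901611328), 69.71350860595703) [0.53459731 0.02440667 0.08348335]
top 110
[0.08200915 0.08663391 0.20760814]
((512.869140625, 33.240440368652344), (33.614994049072266, 35.83746337890625), 0.6281815767288208) [0.51564459 0.03245266 0.09860814]
```

View pics/side7.png

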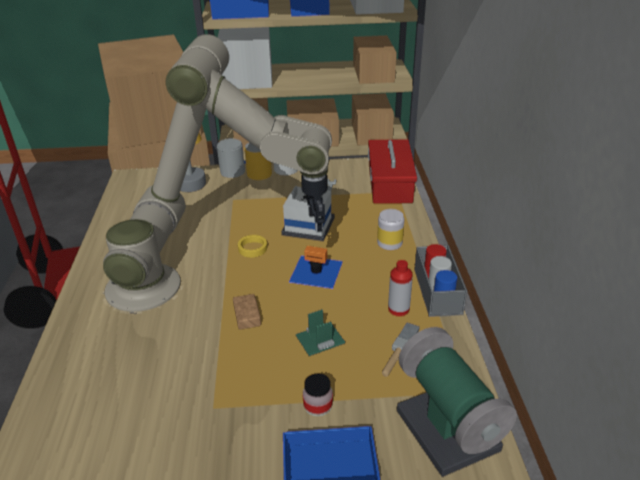

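View pics/top7.png

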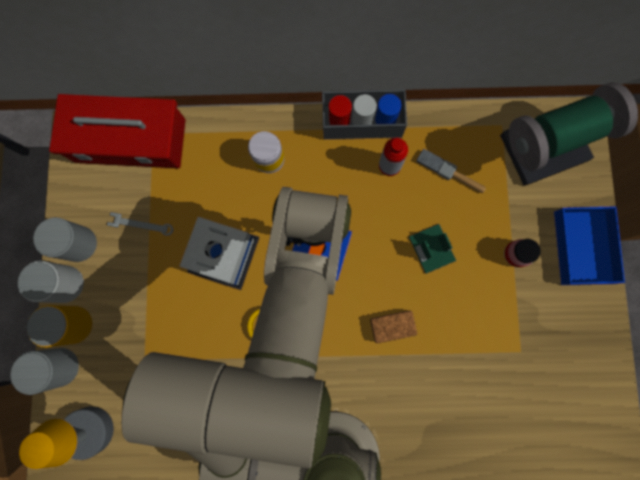

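The bung stands upright on the mat, side view (316,260). I turned the wrong way, so I'll rotate back +120 (joint 6 ends at about +11).

```bash
python3 -m inch '85 0 0 0 10; 85 0 0 0 20; 85 0 0 0 30; 85 0 0 0 40; 85 0 0 0 50; 85 0 0 0 60; 85 0 0 0 70; 85 0 0 0 80; 85 0 0 0 90; 85 0 0 0 100' 30; python3 -m inch '85 0 0 0 10; 85 0 0 0 20.2; 85 0 0 0 20.2';python3 - <<'E'
from h import *
go(535.6,28,45,-20)
for n in('side','top'):
    i=env.get_image(n);C=cloud(i)
    cv2.imwrite(f'pics/{n}8.png',cv2.resize(i['color'][200:300,270:370],(600,600)))
E
```

```text
time_s: 21.62
position: [0.5355, 0.0279, 0.1676]
tool_rot: [[0.012, 1.0, 0.0], [1.0, -0.012, -0.0], [-0.0, 0.0, -1.0]]
ft_force: [-0.5, 0.4, -0.5]
grip_width: 0.085
time_s: 22.0
position: [0.5356, 0.0279, 0.1675]
tool_rot: [[0.348, 0.937, 0.0], [0.937, -0.348, -0.0], [0.0, 0.0, -1.0]]
ft_force: [0.1, -0.9, 0.2]
grip_width: 0.0854
t 22.0 pos [535.6  27.9 167.5] yaw -20.39 q [-10.  24.  83.   0.  74.  11.] F [ 0.1 -0.9  0.2] w 85.4
  dxyz [ 1.000e-01 -1.000e-01  1.225e+02] turn -0.39 | total for yaw+: -0.4
```

View pics/side8.png

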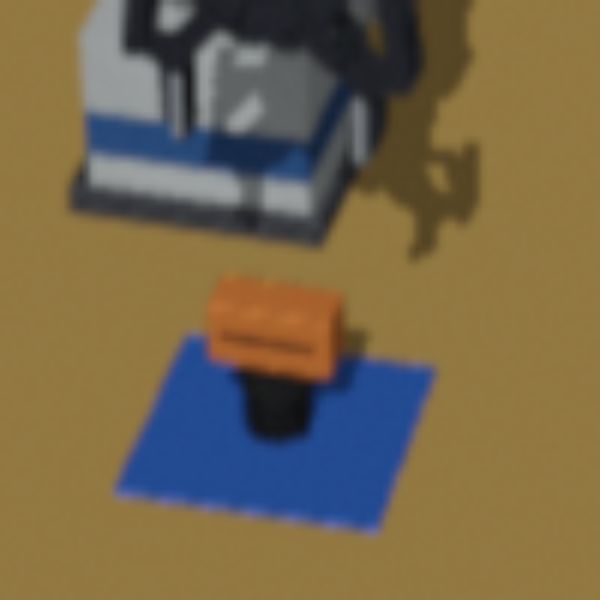

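Bung is centred on the mat (foot at crop (277,425)). Descending over the bar's ends.

```bash
python3 -m inch '85 0 0 30 -0.4; 85 0 0 50 -0.4; 85 0 0 62 -0.4; 85 0 0 68 -0.4; 85 0 0 68 -0.4'; python3 - <<'E'
from h import *
go(535.6,28,45,-20)
for n in('side',):
    i=env.get_image(n);cv2.imwrite(f'pics/{n}9.png',cv2.resize(i['color'][200:300,270:370],(600,600)))
E
```

```text
time_s: 22.72
position: [0.5357, 0.0278, 0.0992]
tool_rot: [[0.34, 0.94, 0.0], [0.94, -0.34, -0.0], [0.0, 0.0, -1.0]]
ft_force: [-0.5, 0.1, 0.6]
grip_width: 0.0849
t 22.73 pos [535.7  27.8  99.2] yaw -19.89 q [-10.  28.  88.   0.  64.  10.] F [-0.5  0.1  0.6] w 84.9
  dxyz [ 0.1 -0.1 54.2] turn 0.11 | total for yaw+: 0.1
```

View pics/side9.png

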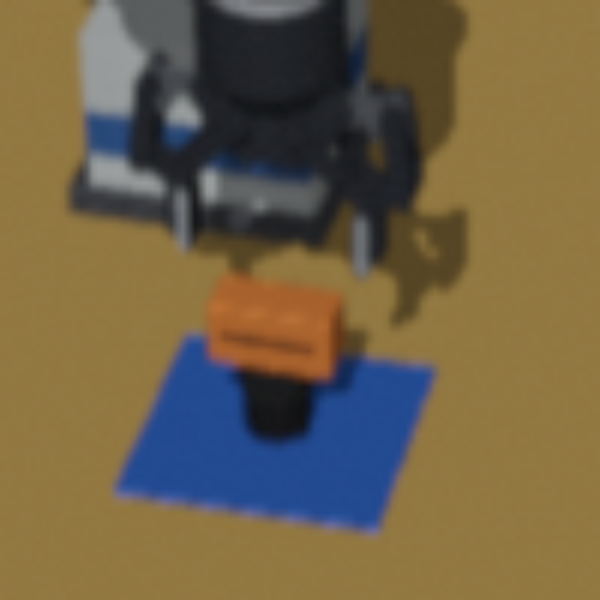

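Fingers (inner 195/352) are symmetric about the bar (208–342). Going down and closing.

```bash
python3 -m inch '85 0 0 15 0; 85 0 0 30 0; 85 0 0 42 0; 85 0 0 50 0; 85 0 0 54 0; 85 0 0 54 0'; python3 -m inch '78 0 0 0 0; 72 0 0 0 0; 69 0 0 0 0; 68 0 0 0 0; 64 0 0 0 0; 64 0 0 0 0; 64 0 0 0 0' 30; python3 - <<'E'
from h import *
go(535.6,28,45,-20)
for n in('side',):
    i=env.get_image(n);cv2.imwrite(f'pics/{n}10.png',cv2.resize(i['color'][200:300,270:370],(600,600)))
E
```

```text
time_s: 23.52
position: [0.5356, 0.0279, 0.0449]
tool_rot: [[0.34, 0.94, -0.0], [0.94, -0.34, 0.0], [-0.0, -0.0, -1.0]]
ft_force: [1.5, 0.6, 0.7]
grip_width: 0.0851
time_s: 24.4
position: [0.5353, 0.028, 0.0452]
tool_rot: [[0.34, 0.94, -0.001], [0.94, -0.34, 0.0], [-0.0, -0.001, -1.0]]
ft_force: [-3.6, 1.7, 5.3]
grip_width: 0.0655
t 24.4 pos [535.3  28.   45.2] yaw -19.9 q [-10.  32.  91.   0.  56.  10.] F [-3.6  1.7  5.3] w 65.5
  dxyz [0.1 0.3 0.2] turn 0.1 | total for yaw+: 0.1
```

View pics/side10.png

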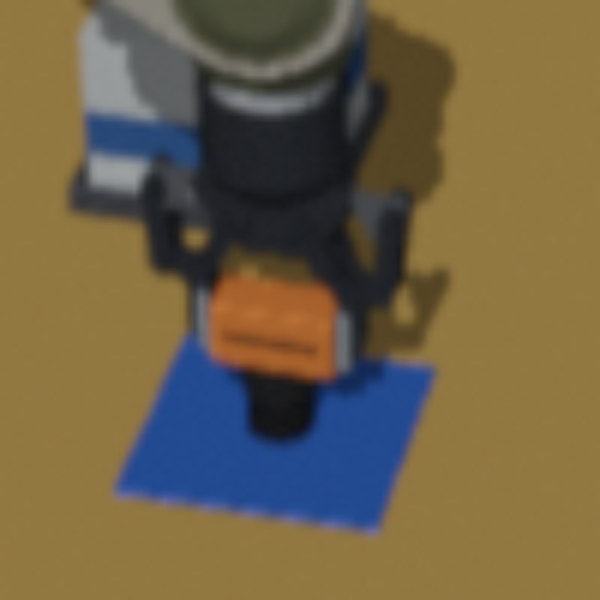

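```bash
python3 -m inch '64 0 0 0 0; 64 0 0 -4 0; 64 0 0 -12 0; 64 0 0 -25 0; 64 0 0 -45 0; 64 0 0 -70 0; 64 0 0 -95 0; 64 0 0 -120 0; 64 0 0 -130 0' 60; python3 - <<'E'
from h import *
go(527,-276.5,175,21.6)
for n,br in(('top',(400,215,465,280)),('side',(290,305,350,360))):
    i=env.get_image(n);C=cloud(i);cv2.imwrite(f'pics/{n}11.png',i['color'])
    x0,y0,x1,y1=br;P=C[y0:y1,x0:x1].reshape(-1,3);P=P[~np.isnan(P[:,0])]
    for z,t in((.08,.006),(.008,.004)):
        Q=P[(abs(P[:,2]-z)<t)];print(n,z,len(Q),rect(Q))
        if z==.08:
            a=np.radians(21.6);u=np.array([np.cos(a),np.sin(a)]);v=np.array([-u[1],u[0]]);b=Q[:,:2]@v*1000;o=np.median(b);
            for S in(Q[b<(b.min()+b.max())/2],Q[b>=(b.min()+b.max())/2]):print('  cheek',len(S),rect(S),'v',(S[:,:2]@v*1000).min(),(S[:,:2]@v*1000).max(),'u',(S[:,:2]@u*1000).min(),(S[:,:2]@u*1000).max())
    m=mask(i,(60,80,20),(95,255,255),br)
    cv2.imwrite(f'pics/{n}11m.png',cv2.resize(m[y0:y1,x0:x1],None,fx=5,fy=5))
E
```

```text
time_s: 25.58
position: [0.536, 0.0278, 0.1769]
tool_rot: [[0.34, 0.94, 0.003], [0.94, -0.34, -0.001], [0.001, 0.003, -1.0]]
ft_force: [0.2, 0.1, -3.0]
grip_width: 0.0651
t 25.57 pos [536.   27.8 176.9] yaw -19.9 q [-10.  23.  82.  -0.  75.  10.] F [ 0.2  0.1 -3. ] w 65.1
  dxyz [-289.1   95.1    2. ] turn -41.5 | total for yaw+: -41.5
top 0.08 101 ((524.21923828125, -275.2624206542969), (42.48134994506836, 60.11566162109375), 21.385780334472656)
  cheek 52 ((534.00732421875, -300.198486328125), (42.476993560791016, 6.283802509307861), 21.8302001953125) v -478.9066970893555 -472.49731755475653 u 364.7461759509486 407.2257840385229
  cheek 49 ((514.6237182617188, -250.60885620117188), (42.3966178894043, 7.273268222808838), 22.041061401367188) v -426.1937716388384 -418.8567412484381 u 365.0436519380963 407.4198843560349
top 0.008 1463 ((529.4819946289062, -275.9952087402344), (176.18557739257812, 173.72698974609375), 88.5784912109375)
side 0.08 87 ((525.6431274414062, -277.9480895996094), (44.680931091308594, 65.3309326171875), 22.723304748535156)
  cheek 46 ((535.6790161132812, -301.9670715332031), (44.63313293457031, 12.48762035369873), 20.942880630493164) v -484.3470600016986 -471.62666101047745 u 364.5801745162507 409.23601387556477
  cheek 41 ((515.8554077148438, -253.0670928955078), (43.536834716796875, 11.42221736907959), 23.331085205078125) v -430.6218172972661 -418.84811093494267 u 364.7598884582142 408.20076540886134
side 0.008 566 ((524.5369262695312, -247.20443725585938), (215.3983154296875, 169.7685546875), 85.38500213623047)
```

View pics/side11.png

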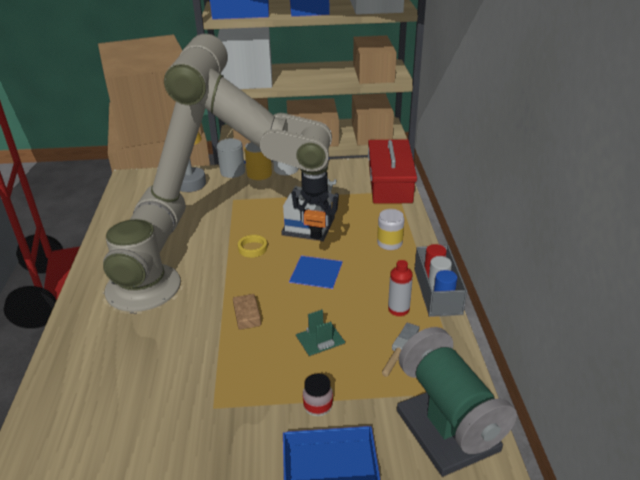

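```bash
python3 -m inch '64 -15 5 0 -3; 64 -55 18 0 -9; 64 -100 33 0 -16; 64 -145 48 0 -22; 64 -190 63 0 -29; 64 -235 78 0 -35; 64 -270 89 0 -41.7; 64 -288 95 0 -41.7; 64 -288.5 95 0 -41.7; 64 -288.5 95 0 -41.7'; python3 - <<'E'
from h import *
go(527.3,-276,175,21.8)
for n,b in(('top',(400,215,465,280)),('side',(280,260,380,360))):
    i=env.get_image(n);x0,y0,x1,y1=b;cv2.imwrite(f'pics/{n}12.png',cv2.resize(i['color'][y0:y1,x0:x1],(600,600)))
E
```

```text
time_s: 26.92
position: [0.5267, -0.2744, 0.1748]
tool_rot: [[-0.371, 0.929, -0.001], [0.929, 0.371, 0.001], [0.001, -0.0, -1.0]]
ft_force: [0.2, 0.7, -2.7]
grip_width: 0.0651
t 26.93 pos [ 526.7 -274.4  174.8] yaw 21.78 q [-39.  29.  72.   0.  79. -61.] F [ 0.2  0.7 -2.7] w 65.1
  dxyz [-1.7 -0.  -0.2] turn -0.02 | total for yaw+: -0.0
```

View pics/side12.png

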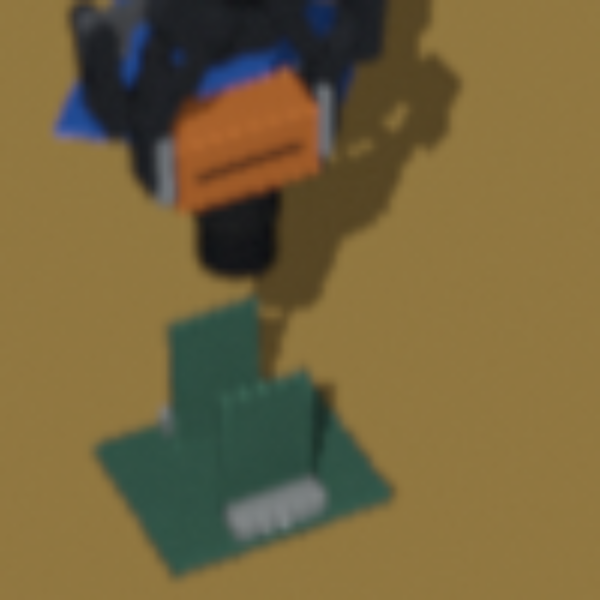

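View pics/top12.png

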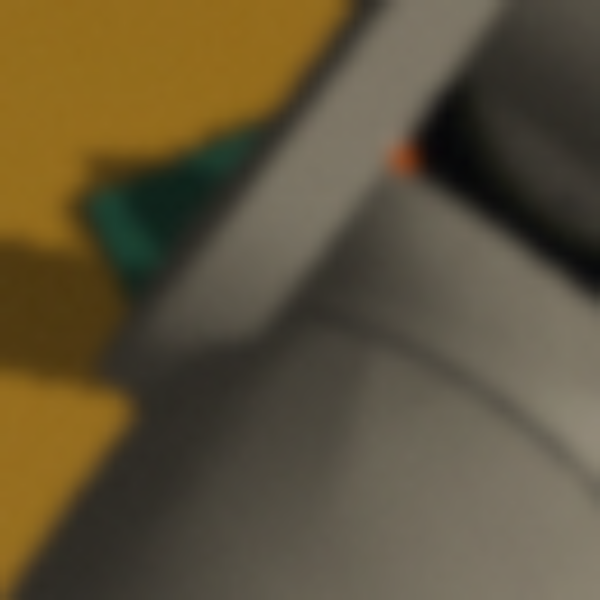

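The bung hangs above the bay in the side view; the top view is blocked by the arm. I'll go lower and compare bar and cheeks in the side depth.

```bash
python3 -m inch '64 -0.8 0 12 0; 64 -1.6 0 24 0; 64 -1.6 0 34 0; 64 -1.6 0 41 0; 64 -1.6 0 41 0'; python3 - <<'E'
from h import *
go(527.3,-276,131,21.8)
i=env.get_image('side');C=cloud(i);cv2.imwrite('pics/side13.png',cv2.resize(i['color'][270:370,280:380],(600,600)))
a=np.radians(21.8);u=np.array([np.cos(a),np.sin(a)]);v=np.array([-u[1],u[0]])
s=env.observe();p=s['position'][:2]*1000;print('tcp u,v',p@u,p@v)
m=mask(i,(3,150,120),(16,255,255),(290,260,350,345));c=big(m);k=np.zeros_like(m);cv2.drawContours(k,[c.reshape(-1,1,2)],-1,1,-1)
P=C[k>0];P=P[~np.isnan(P[:,0])];print(len(P),np.percentile(P[:,2],[2,50,98]))
U=P[:,:2]@u*1000;V=P[:,:2]@v*1000;
f=(P[:,2]>.138)&(P[:,2]<.160);print('front face v med',np.median(V[f]),'u',np.percentile(U[f],[1,99]))
t=P[:,2]>.168;print('top v',np.percentile(V[t],[2,98]),'u',np.percentile(U[t],[2,98]),np.median(P[t,2]))
P=C[300:360,290:350].reshape(-1,3);V=P[:,:2]@v*1000;U=P[:,:2]@u*1000
fr=(P[:,2]>.03)&(P[:,2]<.07)&(V>-495)&(V<-460);print('near cheek outer face v',fr.sum(),np.percentile(V[fr],[10,50,90]),'u',np.percentile(U[fr],[2,98]))
fr=(P[:,2]>.045)&(P[:,2]<.075)&(V>-445)&(V<-400);print('far cheek inner face v',fr.sum(),np.percentile(V[fr],[10,50,90]) if fr.sum() else '')
E
```

```text
time_s: 27.65
position: [0.527, -0.2771, 0.1334]
tool_rot: [[-0.371, 0.929, -0.001], [0.929, 0.371, 0.001], [0.001, -0.001, -1.0]]
ft_force: [0.8, 0.1, -2.5]
grip_width: 0.0652
t 27.65 pos [ 527.  -277.1  133.4] yaw 21.79 q [-39.  31.  76.  -0.  73. -61.] F [ 0.8  0.1 -2.5] w 65.2
  dxyz [0.9 0.6 2.4] turn -0.01 | total for yaw+: -0.0
tcp u,v 386.57761905128086 -453.25104756492277
385 [0.1379772  0.16520285 0.17515339]
front face v med -467.6051035150939 u [352.83497585 415.95203571]
top v [-470.81382673 -439.93385784] u [357.60277174 417.67479584] 0.17140074989672174
near cheek outer face v 171 [-483.92238898 -481.0266202  -477.09081906] u [363.95247046 406.31814106]
far cheek inner face v 68 [-430.15918698 -427.35147424 -424.41324928]
```

View pics/side13.png

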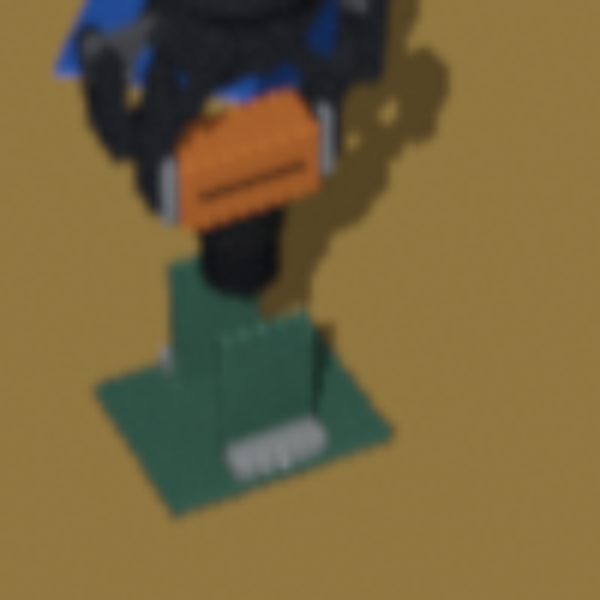

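```bash
python3 - <<'E'
from h import *
i=env.get_image('side')
a=np.radians(21.8);u=np.array([np.cos(a),np.sin(a)]);v=np.array([-u[1],u[0]])
im=i['color'][270:370,280:380]
def g(pts,z,n):
    p=np.array(pts)/6-0.5+[280,270];X=cast(i,p,z)[:,:2]*1000;print(n,'u',(X@u).round(1),(X@u).mean().round(1),'v',(X@v).round(1),(X@v).mean().round(1))
g([(180,228),(320,188)],.1374,'bar low front edge')
g([(178,160),(297,90)],.1734,'bar top rear/left?')
g([(222,335),(307,312)],.080,'near cheek outer top')
g([(170,267),(258,245)],.080,'far cheek inner/outer top')
g([(177,517),(395,433)],.008,'plate near edge')
g([(95,387),(177,517)],.008,'plate left edge')
z=cv2.resize(i['color'][280:330,300:350],(600,600),interpolation=cv2.INTER_CUBIC);cv2.imwrite('pics/z1.png',z)
z=cv2.resize(i['color'][310:360,293:350],(684,600),interpolation=cv2.INTER_CUBIC);cv2.imwrite('pics/z2.png',z)
E
```

```text
bar low front edge u [353.8 419. ] 386.4 v [-462.9 -466.7] -464.8
bar top rear/left? u [355.  420.7] 387.8 v [-460.7 -441.6] -451.2
near cheek outer top u [366.5 406.2] 386.3 v [-475.1 -478.7] -476.9
far cheek inner/outer top u [364.7 406.2] 385.5 v [-424.7 -429.3] -427.0
plate near edge u [330.6 440.2] 385.4 v [-500.9 -497.9] -499.4
plate left edge u [331.4 330.6] 331.0 v [-409.7 -500.9] -455.3
```

View pics/z2.png

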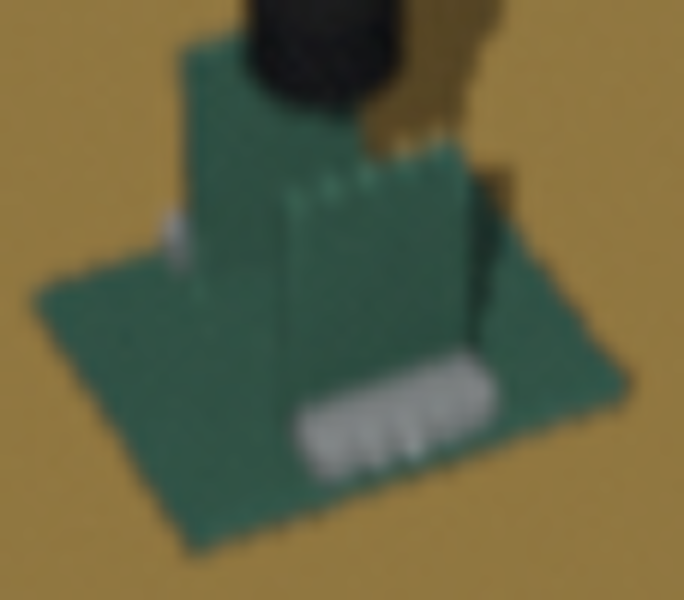

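Comparing both in the same view, the bay is ~1.3 mm further along +tool x and 0.7 mm along −y. Correcting and lowering.

```bash
python3 -m inch '64 1.4 -0.7 2 0; 64 1.4 -0.7 10 0; 64 1.4 -0.7 18 0; 64 1.4 -0.7 26 0; 64 1.4 -0.7 34 0; 64 1.4 -0.7 42 0;64 1.4 -0.7 42 0'; python3 - <<'E'
from h import *
go(527.3,-276,49,21.8)
i=env.get_image('side');z=cv2.resize(i['color'][280:360,280:360],(600,600),interpolation=cv2.INTER_CUBIC);cv2.imwrite('pics/z3.png',z)
E
```

```text
time_s: 28.62
position: [0.5258, -0.276, 0.0913]
tool_rot: [[-0.371, 0.929, -0.001], [0.929, 0.371, 0.001], [0.001, -0.001, -1.0]]
ft_force: [-0.1, -0.2, -2.3]
grip_width: 0.0654
t 28.62 pos [ 525.8 -276.    91.3] yaw 21.8 q [-39.  34.  79.   0.  68. -61.] F [-0.1 -0.2 -2.3] w 65.4
  dxyz [-0.6  1.4 42.3] turn -0.0 | total for yaw+: -0.0
```

View pics/z3.png

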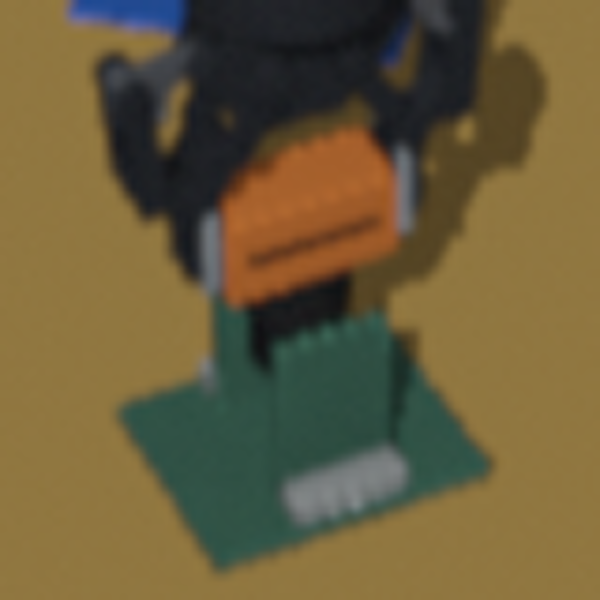

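The stem enters the bay cleanly with no side force.

```bash
python3 -m inch '64 0 0 8 0; 64 0 0 16 0; 64 0 0 24 0; 64 0 0 32 0; 64 0 0 37 0; 64 0 0 39 0;64 0 0 39 0'; python3 -m inch '64 0 0 0.7 0; 64 0 0 1.4 0;64 0 0 1.4 0'; python3 -m inch '64 0 0 0.7 0; 64 0 0 1.4 0;64 0 0 1.4 0'
```

```text
time_s: 29.55
position: [0.5261, -0.2762, 0.0531]
tool_rot: [[-0.371, 0.928, 0.0], [0.928, 0.371, -0.0], [-0.0, 0.0, -1.0]]
ft_force: [0.2, -0.1, -2.1]
grip_width: 0.0652
time_s: 29.92
position: [0.5261, -0.2762, 0.0517]
tool_rot: [[-0.371, 0.929, 0.0], [0.929, 0.371, -0.0], [-0.0, -0.0, -1.0]]
ft_force: [0.2, -0.0, -1.7]
grip_width: 0.0653
time_s: 30.3
position: [0.526, -0.2762, 0.0502]
tool_rot: [[-0.371, 0.929, -0.0], [0.929, 0.371, 0.0], [0.0, -0.0, -1.0]]
ft_force: [0.8, -0.7, -2.3]
grip_width: 0.0654
```

```bash
python3 -m inch '64 0 0 0.6 0; 64 0 0 0.6 0'; python3 - <<'E'
from h import *
go(527.3,-276,49,21.8)
i=env.get_image('side');C=cloud(i);z=cv2.resize(i['color'][290:350,290:350],(600,600),interpolation=cv2.INTER_CUBIC);cv2.imwrite('pics/z4.png',z)
a=np.radians(21.8);u=np.array([np.cos(a),np.sin(a)]);v=np.array([-u[1],u[0]])
m=mask(i,(3,150,100),(16,255,255),(290,260,350,345));c=big(m);k=np.zeros_like(m);cv2.drawContours(k,[c.reshape(-1,1,2)],-1,1,-1)
P=C[k>0];P=P[~np.isnan(P[:,0])];U=P[:,:2]@u*1000;V=P[:,:2]@v*1000
t=P[:,2]>.086;print(len(P),np.median(P[t,2]),'top v',np.percentile(V[t],[2,98]),'u',np.percentile(U[t],[2,98]))
P=C[300:360,290:350].reshape(-1,3);V=P[:,:2]@v*1000;U=P[:,:2]@u*1000
fr=(P[:,2]>.03)&(P[:,2]<.07)&(V>-495)&(V<-460);print('near cheek outer',np.median(V[fr]),np.percentile(U[fr],[2,98]))
E
```

```text
time_s: 30.55
position: [0.526, -0.2762, 0.0496]
tool_rot: [[-0.371, 0.928, -0.0], [0.928, 0.371, 0.0], [0.0, -0.0, -1.0]]
ft_force: [1.0, 0.0, -2.1]
grip_width: 0.0652
t 30.55 pos [ 526.  -276.2   49.6] yaw 21.8 q [-39.  37.  81.  -0.  62. -61.] F [ 1.   0.  -2.1] w 65.2
  dxyz [-0.3  1.2  0.6] turn -0.0 | total for yaw+: -0.0
290 0.0887204983191529 top v [-470.32991463 -439.28779741] u [355.90359176 416.56218246]
near cheek outer -479.96849265408474 [347.11110979 421.70893502]
```

View pics/z4.png

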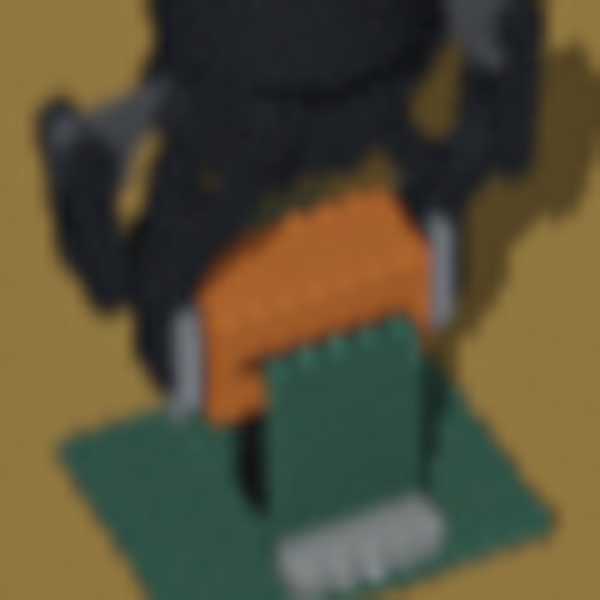

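```bash
python3 - <<'E'
from h import *
i=env.get_image('side')
a=np.radians(21.8);u=np.array([np.cos(a),np.sin(a)]);v=np.array([-u[1],u[0]])
def g(pts,z,n):
    p=np.array(pts)/10-0.5+[290,290];X=cast(i,p,z)[:,:2]*1000;print(n,'u',(X@u).round(1),(X@u).mean().round(1),'v',(X@v).round(1),(X@v).mean().round(1))
g([(207,422)],.0536,'bar low front left')
g([(205,300),(395,190)],.0896,'bar top left-ish/rear right')
g([(430,270)],.0896,'bar top front right')
g([(268,365),(417,320)],.080,'cheek')
E
```

```text
bar low front left u [352.7] 352.7 v [-463.9] -463.9
bar top left-ish/rear right u [356.6 420.4] 388.5 v [-456.7 -440.3] -448.5
bar top front right u [414.5] 414.5 v [-473.] -473.0
cheek u [364.9 407.4] 386.2 v [-477.2 -479.4] -478.3
```

Bar and bay agree to within ~1 mm. Final touch and release.

```bash
python3 -m inch '64 0 0 0.6 0; 64 0 0 1 0; 64 0 0 1 0'; python3 -m inch '66 0 0 0 0; 70 0 0 0 0; 76 0 0 0 0; 85 0 0 0 0; 85 0 0 0 0; 85 0 0 0 0'; python3 -m inch '85 0 0 -10 0; 85 0 0 -25 0; 85 0 0 -45 0; 85 0 0 -80 0; 85 0 0 -120 0; 85 0 0 -160 0; 85 0 0 -160 0'; python3 - <<'E'
from h import *
go(350,-350,210,21.8)
E
```

```text
time_s: 31.02
position: [0.5262, -0.2763, 0.0494]
tool_rot: [[-0.371, 0.928, 0.001], [0.928, 0.371, -0.001], [-0.001, 0.0, -1.0]]
ft_force: [-2.1, 1.1, 5.7]
grip_width: 0.0653
time_s: 31.78
position: [0.5261, -0.2762, 0.0486]
tool_rot: [[-0.371, 0.928, 0.0], [0.928, 0.371, -0.0], [-0.0, 0.0, -1.0]]
ft_force: [-0.3, 0.7, -0.2]
grip_width: 0.0852
time_s: 32.65
position: [0.527, -0.2768, 0.2131]
tool_rot: [[-0.371, 0.928, 0.006], [0.928, 0.371, -0.005], [-0.007, 0.004, -1.0]]
ft_force: [1.0, -0.6, -0.8]
grip_width: 0.0854
t 32.65 pos [ 527.  -276.8  213.1] yaw 21.81 q [-39.  27.  69.   0.  84. -61.] F [ 1.  -0.6 -0.8] w 85.4
  dxyz [  -2.2 -191.5    2.3] turn 0.01 | total for yaw+: 0.0
```

```bash
python3 -m inch '85 40 -8 -10 0; 85 80 -16 -20 0; 85 120 -24 -30 0; 85 160 -32 -30 0; 85 200 -40 -30 0; 85 240 -48 -30 0; 85 280 -55 -30 0; 85 323 -61 -30 0; 85 323 -61 -30 0'; python3 - <<'E'
from h import *
a=np.radians(21.8);u=np.array([np.cos(a),np.sin(a)]);v=np.array([-u[1],u[0]])
for n in('top','side'):
    i=env.get_image(n);C=cloud(i);cv2.imwrite(f'pics/{n}20.png',i['color'])
    b=(400,215,465,280) if n=='top' else (290,300,350,360);x0,y0,x1,y1=b
    cv2.imwrite(f'pics/{n}20z.png',cv2.resize(i['color'][y0:y1,x0:x1],(600,600),interpolation=cv2.INTER_CUBIC))
    m=mask(i,(3,150,100),(16,255,255),b);P=C[m>0];P=P[~np.isnan(P[:,0])];t=P[:,2]>.084;Q=P[t];print(n,np.median(Q[:,2]),rect(Q))
    P=C[y0:y1,x0:x1][m[y0:y1,x0:x1]==0];Q=P[abs(P[:,2]-.08)<.006];print(' cheeks',rect(Q))
E
```

```text
time_s: 33.78
position: [0.3479, 0.0028, 0.2388]
tool_rot: [[-0.374, 0.928, -0.0], [0.928, 0.374, 0.0], [0.0, 0.0, -1.0]]
ft_force: [0.8, -0.4, -0.2]
grip_width: 0.0851
top 0.0899381691234068 ((524.2318725585938, -275.7943115234375), (65.81098175048828, 30.84595489501953), 22.56365394592285)
 cheeks ((522.9561157226562, -276.02203369140625), (63.821285247802734, 61.77767562866211), 22.131553649902344)
side 0.08742618657705573 ((525.389892578125, -278.2684326171875), (67.75910949707031, 36.330772399902344), 22.732324600219727)
 cheeks ((520.8353881835938, -279.0111083984375), (54.9690055847168, 63.344058990478516), 21.590879440307617)
```

View pics/top20.png

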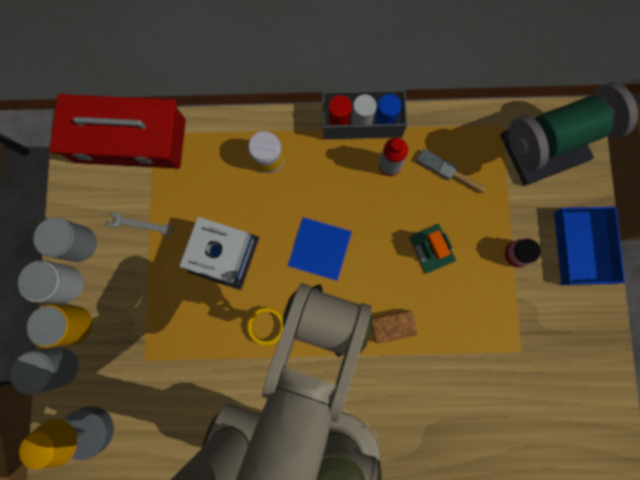

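View pics/top20z.png

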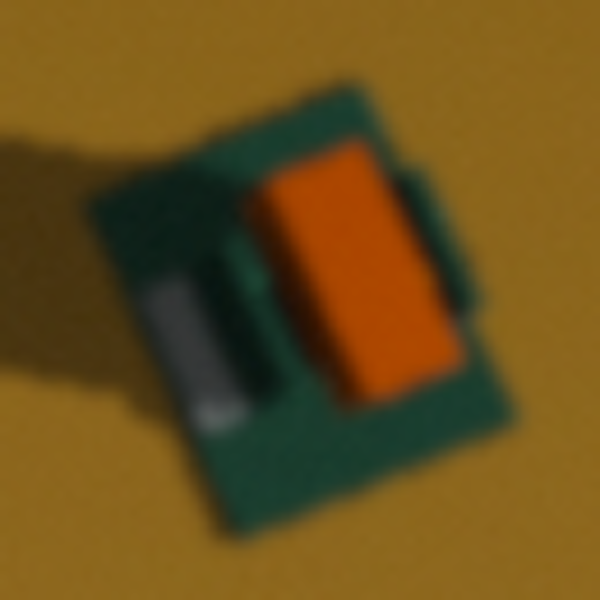

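View pics/side20.png

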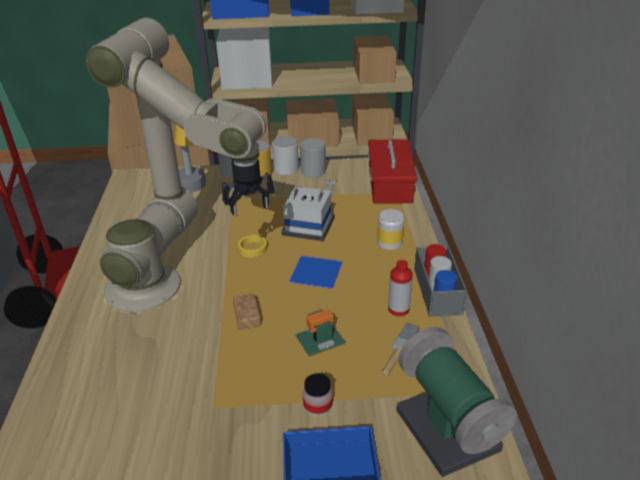

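Both views show the bung upright in the bay. In the top view the bar centre is (524.2,-275.8) and the bay centre is (524.3,-275.4). Its top is at 90 mm (89 expected), the bystanders haven't moved, and the can is seated. Handing in.

```bash
python3 -c "
from rig import env
print(env.close_job())"
```

```text
the job is handed in; nothing more can be done
None
```

The bung is out of the can and standing upright in the middle of the green rack's bay, bar along the bay. The job is handed in at about 34 s on the robot clock, well under the 72 s limit.

- **Freeing it:** I gripped the bar's flat sides and twisted about ±38° over eight swings, pulling up roughly 0.4 mm per 10°. The upward pull read at most about 5 N at the end of each move. The bung came free after about 21 mm of rise. The can stayed seated in its tray in every picture I took.
- **Mat:** I stood the bung near the middle of the blue mat and let go. I then picked it up again by the two ends of its bar.
- **Rack:** I lowered it into the bay with no noticeable side force, let go and moved the arm clear.

**Last checks:**
- **Bar and bay:** in the top view the bar's centre is within about 0.5 mm of the bay's centre, and its direction is within about 1°. The bar's top is at about 90 mm, against 89 mm expected.
- **Other items:** nothing else on the bench looks moved, judged by eye from before and after pictures.
- **Camera disagreement:** the two cameras disagreed with each other by 2–5 mm. I set the rack position by comparing the bung and bay within the same view, backed by the arm's own readings.
- **Slip:** I once turned the gripper the wrong way above the mat and turned it back. It touched nothing.

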